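# Seat the rover's camera and hold its slide at the notch

## Task

On the rover's sensor slide, press the camera module straight down until it is fully home in its cradle. Then take the carriage by its upright finger grip and slide it along the rail until the spring ball clicks into the notch of the index strip, and hold it there so that I can tighten the clamp screw: finish with the fingers still closed on the grip and the ball in the notch, and leave the other things on the table where they are.

Things in the scene. Friction and masses are not known exactly. Their poses are not given: they have to be found in the camera images.
- slide_unit: The sensor slide, fixed to the table: a black-anodised base plate 140 x 340 x 8 mm that carries a steel rail. Origin under the plate's centre, on the table; its y axis runs along the rail (the carriage slides to +y towards the notch), its x axis across it, z up. It stands at a different place and yaw (up to 0.35 rad) each time.
- stage (a joint): The carriage on the rail, an aluminium plate 80 x 132 x 10 mm with its top 40 mm above the table. Its value: m slid to the slide_unit's +y from the end of its travel, 0 to 0.150. It starts between 0.004 and 0.050, short of the notch, and stays where it is left. Friction is about 1.2 N.
- grip (a point): Grasp point of the carriage's finger grip, an upright aluminium block 28 mm across the rail, 16 mm along it and 44 mm tall, standing on the +y end of the carriage: its foot is 40 mm and its top 84 mm above the table, this point 66 mm, on the block's axis. It can be pinched along or across the rail. 36 mm are free between it and the cradle on its -y side.
- finger_grip: The same finger grip: origin at the centre of its foot, 26 mm under point grip, axes as slide_unit's.
- plunger (a point): The foot of the ball plunger, a vertical steel plunger on an arm at the +x side of the carriage: its ball (10 mm across) stands at this point, 24 mm above the table, pressed down on the index strip by a spring with 6 N. 62 mm to -y of the finger grip's axis.
- notch (a point): Middle of the 9 mm wide notch across the top of the index strip, a steel bar 16 mm wide beside the rail on its +x side, top 24 mm above the table. Axes as slide_unit's. The strip is bolted at a different place along the rail each time: notch met at a stage value from 0.085 to 0.125. Within 4.5 mm of the middle the ball pulls the carriage to the middle (by up to 5 N); pushing it out again takes about 12 N.
- camera_top (a point): Centre of the flat top of the camera module (a dark box 46 x 72 mm seen from above, two lenses facing +x) in its printed cradle on the carriage. Fully home its top is 94 mm above the table and its collar rests on the cradle's rim. 82 mm to -y of the finger grip's axis.
- camera (a joint): How far the camera module stands proud of home, m: 0 fully home, starts 0.005 to 0.008. It goes straight down against about 7 N of friction, stays where it is left and meets a hard stop at home.
- lens_cap: Bystander: black disc 42 mm across, 11 mm high, lying flat beside the slide. Origin under its centre.
- hex_driver: Bystander: 150 mm driver with a black handle, lying on the table beside the slide. Origin under its centre.
- screw_tray: Bystander: open grey tray 55 x 85 x 18 mm beside the slide. Origin under its centre.
- spare_bracket: Bystander: printed L-shaped bracket 45 x 70 mm, 31 mm high, beside the slide. Origin under its centre.
- battery_pack: Bystander: battery 130 x 46 x 36 mm on the left of the table. Origin under its centre.
- drink_can: Bystander: aluminium can 58 mm across, 130 mm tall, on the left. Origin under its centre.
- gearmotor: Bystander: small gear motor about 130 mm long, 32 mm high, lying on the right. Origin under its centre.
- wheel_hub: Bystander: aluminium ring 84 mm across, 30 mm high, on the right. Origin under its centre.

How it is judged (in metres and radians):
On the way, in this order (a step that is already met when the one before it is completed fails the run):
1. the camera module is pressed fully home in its cradle (value of joint camera below 0.0015 m), for 0.2 s.
2. the carriage, held by its finger grip, stands still with the ball in the notch (y of plunger in the frame of notch between -0.0025 and 0.0025 m and velocity of joint stage between -0.01 and 0.01 m/s and contact force between the fingers and finger_grip above 2 N), for 0.3 s.
At the end, for the whole second after the job is handed in: The camera module is home within 1.5 mm; the plunger's ball is in the notch, within 2.5 mm of its middle along the rail; the carriage is still; the fingers are closed on the finger grip with more than 2 N (all of step 2 and value of joint camera below 0.0015 m); the arm keeps its last pose, push and grip.
It fails at once if a bystander is shoved more than 30 mm (distance of any of lens_cap, hex_driver, screw_tray, spare_bracket, battery_pack, drink_can, gearmotor, wheel_hub from where it was at the start of the episode above 0.03 m).
It also fails if it takes over 48 s, if anything falls off the work surface, if the arm or the gripper's body presses on something with over 40 N, if the wrist force passes 120 N, or if a joint passes its speed limit or range.

## Robot

A 6-joint arm with a two-finger parallel gripper is mounted at the origin on the work surface. World frame = base frame: x ahead of the robot, y to its left, z up, the work surface at z = 0. Lengths are in m, angles in degrees, forces in N, time in s.
With the tool pointing down it reaches from about 0.375 to 0.9 m from the base axis. Payload 3.1 kg.
Tool frame: the origin (TCP) lies at the very end of the fingers, on their centre line; the grasp point (between the pads) lies 19 mm behind it (bot.hold_point_z is the z of the grasp point in the tool frame, in m); z points along the fingers, y is the direction in which the jaws open and shut (so a half turn about z gives the same grasp; the last joint's range is limited). The gripper opens to 87 mm and grips with 3 to 60 N. Pads are 19 mm wide; open, the fingers measure 117 mm over their backs; the gripper's body (75 mm by 190 mm) begins 51 mm behind the grasp point.
Start: joints at [-84.54, 30.224, 82.088, -0, 67.689, -10.227], TCP at [0.169, -0.602, 0.196] pointing down, gripper open.
Joint ranges: [-176.69, 176.69], [-43.24, 126.21], [12.49, 139.97], [-82, 262], [0, 151.66], [-163.58, 163.58]. Speed limits (degrees/s): [159.86, 159.86, 180, 180, 180, 180].

## Interface

Orientations are given as a 3x3 rotation matrix whose columns are the frame's x, y, z axes.
In Python, from rig import bot gives the robot as it stands.
- The arm moves only by the tool servo_tool, never from a script. Its argument "increments" is a list of rows, each a list of 3 entries, a list of its own where there are three numbers: the closure, from 0 (fully open) to 1 (shut), then the shift along the tool's x, y, z in mm, then the turn about the tool's z in degrees. In form: [[claw, [x, y, z], turn], ...]. A call has 1 to 5 rows; each row shifts and turns the commanded pose from where the row before left it, along the tool's axes as they then stand; what a row does not reach is not made up. A row lasts 1/8 s, in which the tool goes at most 62.5 mm and 10.7 degrees, less where a joint would pass 70% of its speed; a pose out of reach is approached as far as the arm can. A call with a gripper value outside its range is refused whole. The fingers move at their own pace and stop on an object; the grip force is fixed at half the most. Time passes only in rows, so rows that do not move let the fingers close. It gives the time, the measured TCP pose, the force and the opening at its end, in the units of the state.
- bot.read_state(): the state, without advancing time (a new reading comes with each control period).
- bot.capture(name): name is "side" or "top" or "wrist"; returns (picture, depth): 384x512x3 uint8, blue, green, red; 384x512 float32, m along the optical axis (not along the pixel's ray), 0 where there is no reading.
- bot.camera_info(name): a dict with "K" (3x3 intrinsics, pixels), "distortion" ([k1, k2, p1, p2, k3] as OpenCV has them; the pictures are not rectified), "R" (3x3) and "t" (3): a world point X has camera coordinates R X + t; the wrist camera has in their place "mount" (4x4, takes a point from camera to tool coordinates, whose origin is the TCP and whose axes are the flange's). Camera axes: x right, y down, z forward; pixel columns grow to the right and rows downward; lengths in m; the calibration is good to about 2 mm. A picture is of the moment at which its call begins: read the wrist's pose just before it. camera_info takes no time and is no camera call.
- bot.hand_in(): hands the job in, once; it reports no verdict.
Trained networks look in the newest picture that a camera, given by its name, has taken for a name from the list of things; names that differ only in an ending like _2 or _b are one class to them, and where a whole thing is asked for, a point or a joint stands for the part that bears it (a point fixed in the world has none). Each returns a list of dicts, best first, with "p" (0 to 1); they miss things now and then, are a little off and sometimes report something else, mostly with a low value. They report only what shows in the picture. A call takes as long as a camera call.
- bot.find_in(camera, thing): "bbox" ([left, top, right, bottom] in pixels, round what is visible of it).
- bot.trace(camera, thing): "region" (384x512 bool, what is visible of it) and "bbox" ([left, top, right, bottom] in pixels, round what is visible of it).
The state is a dict: "time_s": time; "joint_positions": joint angles; "qvel": joint speeds; "tau": joint torques, N m; "position": TCP position; "tcp_rot": TCP orientation; "force": force on the tool from outside, world axes, zero at the start; "moment": the same for the moment, N m; "opening": opening from 0.0 (shut) to 1.0 (fully open).
Only numpy, scipy, OpenCV 4.12 (cv2) and the standard library are available. Lean on these libraries where they do the work, as an engineer would, in place of code of your own. Each camera call takes 0.05 s, during which the arm holds its last target.

## Working session

There is one attempt and no reset: what is moved stays moved. The work goes in short steps, Python scripts to look and compute and a tool call to move; the robot and the scene stay as the last step left them, time stands still between calls to the robot, and variables do not carry over. Pictures are saved under pics/ and viewed, and the job is handed in when it is done.

Besides the shell and the picture viewer there is one more tool, called after ">>>" by a JSON object that holds its "method" and its "body", one argument or row to a line. servo_tool: Moves the arm, as the interface text tells. Its arguments: {"type":"object","properties":{"increments":{"type":"array","items":{"type":"array"}}},"required":["increments"]}

```bash
mkdir -p pics; ls; cat > h.py <<'E'
import numpy as np, cv2
from rig import bot
def cap(n,fn):
    im,d=bot.capture(n); cv2.imwrite('pics/'+fn+'.png',im); np.save('pics/'+fn+'.npy',d); return im,d
def cloud(n,d,st=None):
    c=bot.camera_info(n); K=np.array(c['K'],float); D=np.array(c['distortion'],float)
    v,u=np.mgrid[0:384,0:512]
    p=cv2.undistortPoints(np.stack([u,v],-1).reshape(-1,1,2).astype(np.float64),K,D).reshape(384,512,2)
    X=np.dstack([p[...,0]*d,p[...,1]*d,d]).astype(float)
    if 'mount' in c:
        M=np.array(c['mount']); X=X@M[:3,:3].T+M[:3,3]
        X=X@np.array(st['tcp_rot']).T+np.array(st['position'])
    else:
        X=(X-np.array(c['t']))@np.array(c['R'])
    X[d<=0]=np.nan
    return X
E
python3 - <<'E'
from h import *
s=bot.read_state(); print(s)
im,d=cap('top','top0'); im,d=cap('side','side0')
for n in('top','side'):
    c=bot.camera_info(n); print(n,-np.array(c['R']).T@np.array(c['t']))
    for t in('slide_unit','finger_grip','camera_top','plunger'):
        print(t,[(x['p'],x['bbox']) for x in bot.find_in(n,t)][:2])
E
```

```text
pics
{'time_s': 0.0, 'joint_positions': array([-8.45393609e+01,  3.02790707e+01,  8.21580852e+01, -1.24213862e-03,
        6.76867473e+01, -1.02274875e+01]), 'qvel': array([ 0.09423737, -0.11751835, -0.08311934, -0.06765831, -0.10637428,
        0.07810483]), 'tau': array([-4.09355889e-04, -4.40041995e+01, -1.76592153e+01,  6.32407120e-02,
        5.84052061e-02, -1.83475195e-04]), 'position': array([ 0.16894371, -0.60090908,  0.19546112]), 'tcp_rot': array([[ 9.62745612e-01,  2.70408646e-01, -2.25754485e-04],
       [ 2.70408495e-01, -9.62743278e-01,  2.15079604e-03],
       [ 3.64250233e-04, -2.13171538e-03, -9.99997662e-01]]), 'force': array([0.2551206 , 0.4834965 , 0.00342249]), 'moment': array([ 0.04885451, -0.00602923, -0.00160843]), 'opening': 0.9973267935287216}
top [ 0.45535414 -0.00932754  1.22092682]
slide_unit [(0.67, [225.5, 171.8, 330.3, 221.0])]
finger_grip []
camera_top [(0.7, [100.9, 176.7, 131.9, 194.7]), (0.56, [287.3, 186.8, 312.7, 204.2])]
plunger [(0.94, [269.2, 178.1, 317.8, 220.8])]
side [0.18225415 0.6886034  0.92721187]
slide_unit [(0.75, [209.1, 153.6, 303.4, 249.6]), (0.56, [326.6, 127.5, 354.5, 145.5])]
finger_grip [(0.46, [254.8, 183.8, 263.4, 197.4])]
camera_top [(0.59, [255.9, 152.3, 282.4, 182.2]), (0.57, [325.8, 124.7, 355.3, 147.3])]
plunger [(0.89, [242.9, 155.1, 286.2, 201.6])]
```

```bash
python3 - <<'E'
import cv2,numpy as np
a=cv2.imread('pics/top0.png');b=cv2.imread('pics/side0.png')
cv2.imwrite('pics/a1.png',cv2.resize(a[140:260,190:350],(800,600),interpolation=2))
cv2.imwrite('pics/b1.png',cv2.resize(b[120:270,180:380],(800,600),interpolation=2))
E
```

```text
(no output)
```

View pics/top0.png

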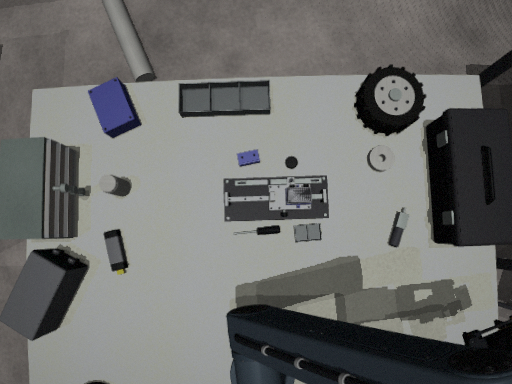

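View pics/a1.png

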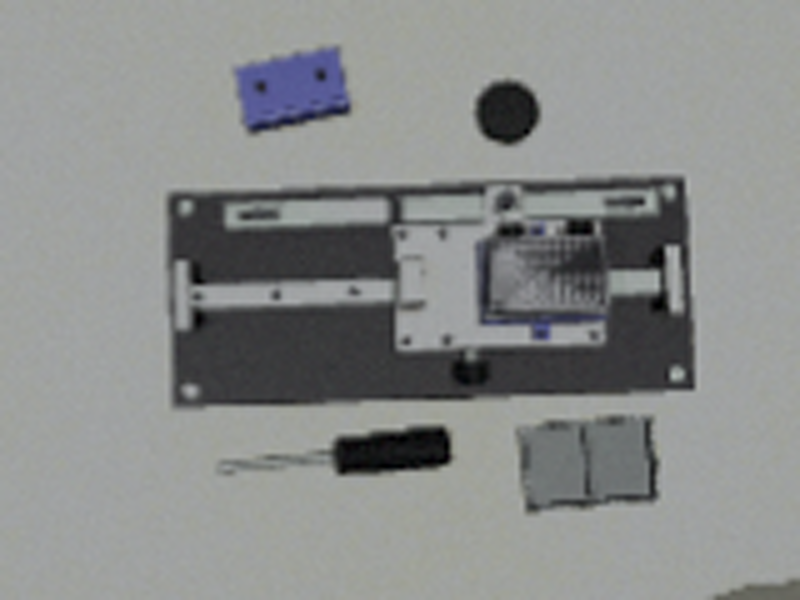

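View pics/b1.png

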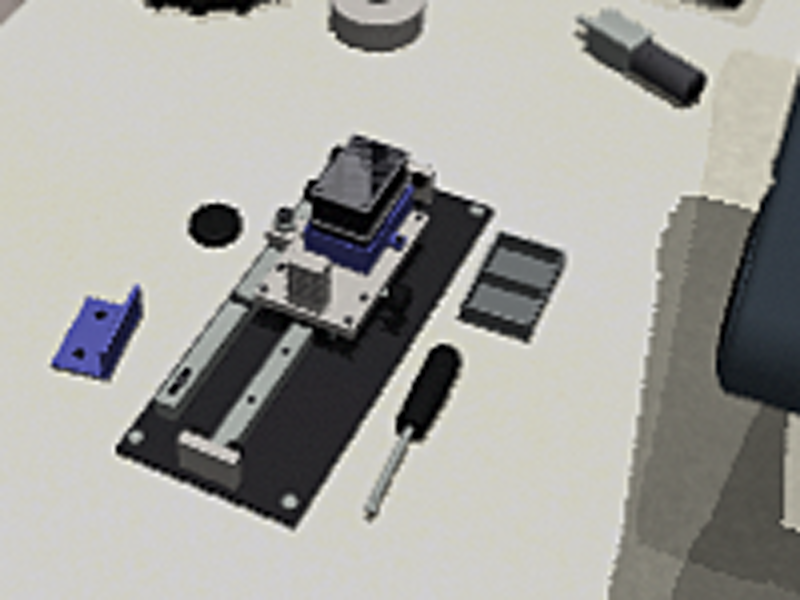

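The top view shows the slide with +y to the image left: grip around (272,197), camera module around (299,195), notch in the strip around (269,182).

```bash
cat > m.py <<'E'
from h import *
d=np.load('pics/top0.npy'); X=cloud('top',d)
m=np.isfinite(X[...,2])&(abs(X[...,0]-0.5)<.25)&(abs(X[...,1])<.35)
m[:, :215]=0; m[:,340:]=0; m[:165]=0; m[225:]=0
z=X[...,2]
im=cv2.imread('pics/top0.png')
print('table z',np.nanmedian(z[235:245,300:310]),np.nanmedian(z[140:150,240:260]))
for a,b,n in((.086,.115,'cam'),(.07,.0855,'grip80'),(.034,.046,'plate')):
    k=m&(z>a)&(z<b)
    kk=cv2.connectedComponentsWithStats(k.astype(np.uint8))
    for i in range(1,kk[0]):
        if kk[2][i,4]>6:
            P=X[kk[1]==i]; print(n,kk[2][i],P.mean(0).round(4),P.min(0).round(4),P.max(0).round(4), np.median(P[:,2]), cv2.minAreaRect((P[:,:2]*1000).astype(np.float32)))
# base plate: dark z~8mm
g=im.max(2); k=m&(g<90)&(z<.02)
k=cv2.morphologyEx(k.astype(np.uint8),cv2.MORPH_CLOSE,np.ones((3,3)))
kk=cv2.connectedComponentsWithStats(k)
for i in range(1,kk[0]):
    if kk[2][i,4]>150:
        P=X[(kk[1]==i)&(np.isfinite(z))]; print('base',kk[2][i],cv2.minAreaRect((P[:,:2]*1000).astype(np.float32)))
for u,v in((269,182),(272,196)): print(X[v-2:v+3,u-2:u+3].round(3).tolist())
E
python3 m.py
```

```text
table z 0.0009583623410315577 -0.0008265618447910639
cam [287 184  25  19 394] [ 0.5673 -0.1271  0.099 ] [ 0.5418 -0.1633  0.0865] [ 0.598  -0.0909  0.1072] 0.09925771907946684 ((570.495361328125, -127.24192810058594), (56.08467102050781, 72.1273193359375), 1.1900817155838013)
grip80 [286 188   2  10  16] [ 0.5723 -0.0905  0.0764] [ 0.5596 -0.0921  0.0714] [ 0.588  -0.089   0.0837] 0.07527209404864606 ((573.8204956054688, -90.60072326660156), (3.0045254230499268, 28.332242965698242), 89.2758560180664)
grip80 [269 191   6  10  40] [ 0.5646 -0.0447  0.082 ] [ 0.5508 -0.0522  0.0727] [ 0.5788 -0.0369  0.0854] 0.08266798747304588 ((565.0255737304688, -44.211097717285156), (15.258384704589844, 27.830650329589844), 87.90288543701172)
grip80 [290 202  22   2  29] [ 0.542  -0.1299  0.0751] [ 0.5399 -0.1655  0.07  ] [ 0.5433 -0.1007  0.0851] 0.07426784958042029 ((541.50830078125, -133.10011291503906), (64.84757995605469, 3.3370959758758545), 88.80345916748047)
plate [268 177  43  40 574] [ 0.5601 -0.0839  0.0396] [ 0.503  -0.1672  0.0342] [ 0.6271 -0.0348  0.046 ] 0.039663261052930776 ((565.7
[... 1180 characters left out ...]
4], [0.609, -0.036, 0.017], [0.609, -0.039, 0.015], [0.609, -0.042, 0.02], [0.609, -0.046, 0.018]]]
[[[0.57, -0.04, 0.083], [0.57, -0.043, 0.079], [0.569, -0.046, 0.084], [0.569, -0.049, 0.081], [0.569, -0.052, 0.086]], [[0.567, -0.04, 0.08], [0.566, -0.043, 0.085], [0.566, -0.046, 0.083], [0.566, -0.049, 0.087], [0.566, -0.052, 0.084]], [[0.563, -0.039, 0.085], [0.564, -0.043, 0.081], [0.563, -0.045, 0.087], [0.563, -0.049, 0.082], [0.563, -0.052, 0.085]], [[0.56, -0.039, 0.084], [0.56, -0.042, 0.087], [0.56, -0.045, 0.085], [0.56, -0.048, 0.088], [0.56, -0.052, 0.084]], [[0.557, -0.039, 0.083], [0.557, -0.042, 0.082], [0.557, -0.045, 0.083], [0.557, -0.048, 0.086], [0.557, -0.051, 0.086]]]
```

>>> {"method": "servo_tool", "body": {
  "increments": [
    [0,[42,-29,-8],0],
    [0,[42,-29,-8],0],
    [0,[42,-29,-8],0],
    [0,[42,-29,-8],0],
    [0,[42,-29,-8],0]
  ]
}}

```text
time_s: 1.12
position: [0.3329, -0.4041, 0.2369]
tcp_rot: [[0.963, 0.27, 0.0], [0.27, -0.963, -0.001], [0.0, 0.001, -1.0]]
force: [0.9, -1.0, -0.5]
opening: 1.0
```

>>> {"method": "servo_tool", "body": {
  "increments": [
    [0,[42,-29,-4],0],
    [0,[42,-29,0],0],
    [0,[42,-29,0],0],
    [0,[42,-29,0],0],
    [0,[42,-29,0],0]
  ]
}}

```text
time_s: 1.75
position: [0.496, -0.2076, 0.2407]
tcp_rot: [[0.963, 0.27, 0.001], [0.27, -0.963, -0.001], [0.0, 0.001, -1.0]]
force: [0.3, 0.4, 0.3]
opening: 1.003
```

>>> {"method": "servo_tool", "body": {
  "increments": [
    [0,[42,-29,0],0],
    [0,[42,-29,0],0],
    [0.5,[0,0,0],-10.5],
    [1,[0,0,0],-10.5],
    [1,[0,0,0],-10.5]
  ]
}}

```text
time_s: 2.38
position: [0.5603, -0.13, 0.2405]
tcp_rot: [[0.675, 0.738, 0.0], [0.738, -0.675, -0.0], [0.0, 0.0, -1.0]]
force: [-1.1, 0.1, -0.1]
opening: 0.745
```

>>> {"method": "servo_tool", "body": {
  "increments": [
    [1,[0,0,0],-10.5],
    [1,[0,0,0],-10.5],
    [1,[0,0,0],-10.5],
    [1,[0,0,0],-10.5],
    [1,[0,0,0],0]
  ]
}}

```text
time_s: 3.0
position: [0.5601, -0.1304, 0.2405]
tcp_rot: [[0.016, 1.0, 0.0], [1.0, -0.016, -0.0], [-0.0, 0.0, -1.0]]
force: [-0.4, -0.5, 0.1]
opening: 0.172
```

```bash
python3 - <<'E'
from h import *
s=bot.read_state(); print(s['time_s'],s['position'],s['tcp_rot'].round(4),s['force'],s['opening'],s['joint_positions'])
im,d=cap('wrist','w0'); print(bot.camera_info('wrist')['mount'])
E
```

```text
3.0 [ 0.56013623 -0.13035942  0.24051331] [[ 1.630e-02  9.999e-01  1.000e-04]
 [ 9.999e-01 -1.630e-02 -0.000e+00]
 [-0.000e+00  1.000e-04 -1.000e+00]] [-0.44979282 -0.45918169  0.06692035] 0.1721158032504871 [-2.42291750e+01  2.35698728e+01  8.64094894e+01 -6.17094710e-04
  7.00153541e+01 -2.32944079e+01]
[[ 4.50244228e-04 -9.66022505e-01 -2.58457572e-01  7.04575861e-02]
 [ 9.99999890e-01  4.01796852e-04  2.40269137e-04  3.87640049e-04]
 [-1.28257955e-04 -2.58457652e-01  9.66022580e-01 -1.87099832e-01]
 [ 0.00000000e+00  0.00000000e+00  0.00000000e+00  1.00000000e+00]]
```

View pics/w0.png

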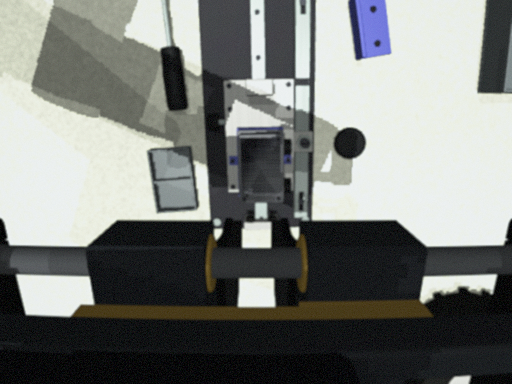

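The wrist view shows the slide with +y up: camera module top around (261,160), grip around (259,88), plunger around (305,143), and the notch near (303,65-80).

```bash
cat > w.py <<'E'
from h import *
import sys
fn=sys.argv[1]
s=bot.read_state() if len(sys.argv)<3 else None
im=cv2.imread('pics/%s.png'%fn); d=np.load('pics/%s.npy'%fn); X=cloud('wrist',d,s); z=X[...,2]
m=np.isfinite(z); m[215:]=0; m[:,:205]=0; m[:,320:]=0
for a,b,n in((.09,.115,'cam'),(.075,.0895,'grip'),(.034,.046,'plate')):
    kk=cv2.connectedComponentsWithStats((m&(z>a)&(z<b)).astype(np.uint8))
    for i in range(1,kk[0]):
        if kk[2][i,4]>15:
            P=X[kk[1]==i]; print(n,kk[2][i],np.median(P[:,2]).round(4), cv2.minAreaRect((P[:,:2]*1000).astype(np.float32)))
print(im[0:140:2,302:306].mean((1,2)).astype(int) )
for v in range(0,180,8): print(v,X[v,304].round(4),X[v,258].round(4))
E
python3 w.py w0
python3 - <<'E'
import cv2
a=cv2.imread('pics/w0.png');cv2.imwrite('pics/w0c.png',cv2.resize(a[0:210,190:330],(533,800)[::1] and (400,600),interpolation=2))
E
```

```text
cam [ 238  134   55   69 3241] 0.0992 ((570.385009765625, -127.95819854736328), (55.823341369628906, 71.20731353759766), 0.7035952210426331)
grip [246  79  28  17 447] 0.0826 ((565.507568359375, -46.215938568115234), (16.033140182495117, 27.604053497314453), 89.09779357910156)
grip [240 133  41   2  54] 0.0811 ((565.381591796875, -93.38646697998047), (42.1911506652832, 0.4064733386039734), 0.2893045246601105)
grip [284 139   8   4  21] 0.0878 ((593.6902465820312, -100.48910522460938), (7.63214111328125, 2.757985830307007), 0.8911312222480774)
grip [284 177   8   5  26] 0.0877 ((593.8827514648438, -141.5369873046875), (3.4085330963134766, 7.660991668701172), 89.95803833007812)
plate [ 207   79  106  113 4355] 0.039 ((565.6481323242188, -101.05924987792969), (123.79630279541016, 131.93711853027344), 1.4468305110931396)
[110 110 107  78  82  80  83 180 227 225 226 226 227 227 227 228 229 230
 230 230 231 232 232 233 233 234 234 235 235 236 236 236 237 237 237 237
 237 238 237 153  66  70  90 209 232 231 230 231 230 230 231 230 231 231
 228 189 104  96  97  98  99 100  97  96  98  94 106
[... 562 characters left out ...]
163] [ 0.5641 -0.0394  0.0809]
88 [ 0.6191 -0.0459  0.0233] [ 0.5639 -0.0473  0.0819]
96 [ 0.6193 -0.0552  0.0229] [ 0.5641 -0.0546  0.0371]
104 [ 0.6194 -0.0646  0.0226] [ 0.5639 -0.0636  0.0391]
112 [ 0.6194 -0.074   0.0237] [ 0.5638 -0.0726  0.0402]
120 [ 0.6196 -0.0835  0.024 ] [ 0.5637 -0.0818  0.0395]
128 [ 0.6198 -0.0932  0.0233] [ 0.5634 -0.0895  0.0589]
136 [ 0.617  -0.1007  0.0442] [ 0.5631 -0.0941  0.0997]
144 [ 0.6156 -0.1087  0.0551] [ 0.563  -0.1021  0.0997]
152 [ 0.6204 -0.1228  0.0233] [ 0.5629 -0.1103  0.0992]
160 [ 0.6207 -0.1331  0.0222] [ 0.5627 -0.1185  0.0987]
168 [ 0.6208 -0.1432  0.0228] [ 0.5626 -0.1267  0.0994]
176 [ 0.6211 -0.1537  0.0221] [ 0.5625 -0.1351  0.0991]
```

View pics/w0c.png

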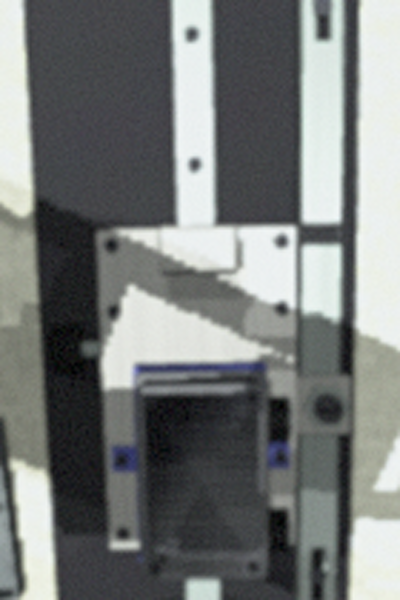

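>>> {"method": "servo_tool", "body": {
  "increments": [
    [1,[2,5,40],-1],
    [1,[0,0,40],0],
    [1,[0,0,40],0],
    [1,[0,0,10],0],
    [1,[0,0,0],0]
  ]
}}

```text
time_s: 3.68
position: [0.5654, -0.1285, 0.1105]
tcp_rot: [[-0.002, 1.0, -0.0], [1.0, 0.002, 0.0], [0.0, -0.0, -1.0]]
force: [0.4, 1.1, 0.6]
opening: 0.008
```

>>> {"method": "servo_tool", "body": {
  "increments": [
    [1,[0,0,2],0],
    [1,[0,0,2],0],
    [1,[0,0,2],0],
    [1,[0,0,1],0],
    [1,[0,0,1],0]
  ]
}}

```text
time_s: 4.3
position: [0.5652, -0.1284, 0.1025]
tcp_rot: [[-0.003, 1.0, 0.0], [1.0, 0.003, -0.0], [-0.0, 0.0, -1.0]]
force: [-0.0, -0.3, 0.5]
opening: 0.006
```

>>> {"method": "servo_tool", "body": {
  "increments": [
    [1,[0,0,1],0],
    [1,[0,0,1],0],
    [1,[0,0,1],0],
    [1,[0,0,1],0],
    [1,[0,0,0],0]
  ]
}}

```text
time_s: 4.92
position: [0.5651, -0.1284, 0.0983]
tcp_rot: [[-0.003, 1.0, -0.0], [1.0, 0.003, 0.0], [0.0, -0.0, -1.0]]
force: [0.4, 0.4, 0.8]
opening: 0.005
```

>>> {"method": "servo_tool", "body": {
  "increments": [
    [1,[0,0,1],0],
    [1,[0,0,1],0],
    [1,[0,0,1],0],
    [1,[0,0,0],0]
  ]
}}

```text
time_s: 5.42
position: [0.5651, -0.1284, 0.0953]
tcp_rot: [[-0.003, 1.0, -0.0], [1.0, 0.003, 0.0], [0.0, -0.0, -1.0]]
force: [-0.2, 0.5, 0.7]
opening: 0.01
```

```bash
python3 - <<'E'
from h import *
im,d=cap('side','s1'); im2,d2=cap('wrist','w1')
o=np.hstack([cv2.resize(im[110:230,190:310],(500,500),interpolation=2)])
cv2.imwrite('pics/s1c.png',o)
X=cloud('side',d); 
E
```

```text
(no output)
```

View pics/s1c.png

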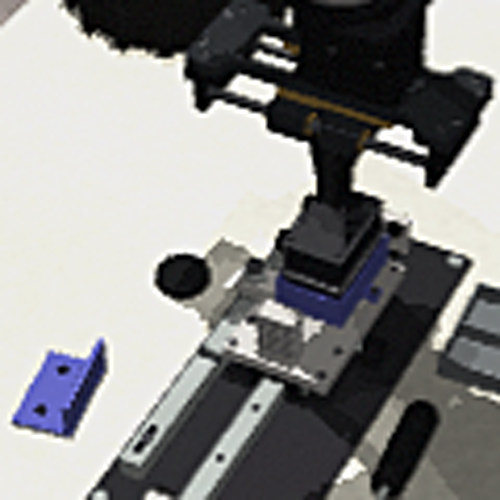

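View pics/w1.png

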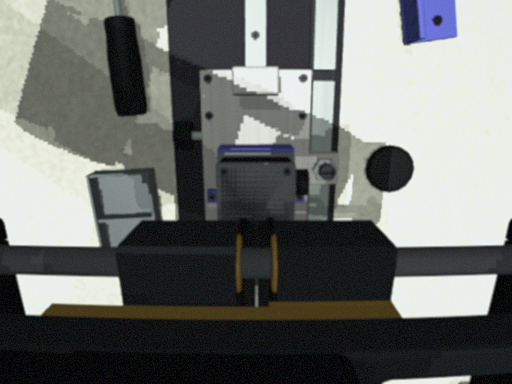

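The side view shows the fingertips on or just above the module's top, centred; the collar gap still shows. Checking the top's height by depth.

```bash
python3 - <<'E'
from h import *
s=bot.read_state();print(s['force'],s['position'])
X=cloud('wrist',np.load('pics/w1.npy'),s)
for v,u in((170,255),(180,240),(180,270),(195,255),(80,255),(90,215),(215,110+50)): print(v,u,np.nanmedian(X[v-4:v+5,u-6:u+7].reshape(-1,3),0).round(4))
E
```

```text
[ 0.33398915 -0.19522978  0.16828284] [ 0.56517571 -0.12843104  0.09543343]
170 255 [ 0.5649 -0.0964  0.0993]
180 240 [ 0.5562 -0.1022  0.0994]
180 270 [ 0.5735 -0.1022  0.0994]
195 255 [ 0.5649 -0.1112  0.0994]
80 255 [ 0.5647 -0.0461  0.0828]
90 215 [ 0.5358 -0.0505  0.0389]
215 160 [ 4.776e-01 -1.582e-01  2.000e-04]
```

>>> {"method": "servo_tool", "body": {
  "increments": [
    [1,[0,0,0.5],0],
    [1,[0,0,0.5],0],
    [1,[0,0,0],0]
  ]
}}

```text
time_s: 5.9
position: [0.5651, -0.1284, 0.0944]
tcp_rot: [[-0.003, 1.0, -0.0], [1.0, 0.003, 0.0], [0.0, -0.0, -1.0]]
force: [0.5, -0.1, -1.6]
opening: 0.002
```

>>> {"method": "servo_tool", "body": {
  "increments": [
    [1,[0,0,0.5],0],
    [1,[0,0,0.5],0]
  ]
}}

```text
time_s: 6.15
position: [0.5652, -0.1284, 0.0934]
tcp_rot: [[-0.003, 1.0, 0.0], [1.0, 0.003, 0.0], [0.0, 0.0, -1.0]]
force: [-0.5, 0.3, -0.8]
opening: 0.007
```

```bash
python3 - <<'E'
from h import *
s=bot.read_state();print(s['force'],s['position'],s['moment'],s['tau'])
im,d=cap('wrist','w2')
X=cloud('wrist',d,s)
for v,u in((170,255),(180,240),(180,270),(195,255),(80,255)): print(v,u,np.nanmedian(X[v-4:v+5,u-6:u+7].reshape(-1,3),0).round(4))
print([(X[v,236:242,2].round(3),X[v,270:276,2].round(3)) for v in (215,218)])
im,d=cap('side','s2'); cv2.imwrite('pics/s2c.png',cv2.resize(im[140:200,230:310],(800,600),interpolation=2))
E
```

```text
[-0.54349154  0.31444273 -0.8182495 ] [ 0.56518223 -0.12842712  0.09342061] [-0.00251744 -0.12336004 -0.03430175] [-3.97697568e-04 -4.27004957e+01 -1.30268571e+01  4.27442696e-02
  7.05015846e-02 -4.27618986e-06]
170 255 [ 0.5649 -0.0959  0.0992]
180 240 [ 0.5564 -0.1018  0.0994]
180 270 [ 0.5734 -0.1017  0.0992]
195 255 [ 0.5649 -0.1107  0.0993]
80 255 [ 0.5647 -0.0463  0.0829]
[(array([0.1  , 0.1  , 0.098, 0.1  , 0.099, 0.099]), array([0.099, 0.098, 0.099, 0.1  , 0.099, 0.099])), (array([0.099, 0.099, 0.1  , 0.12 , 0.121, 0.119]), array([0.12 , 0.12 , 0.121, 0.119, 0.12 , 0.1  ]))]
```

View pics/s2c.png

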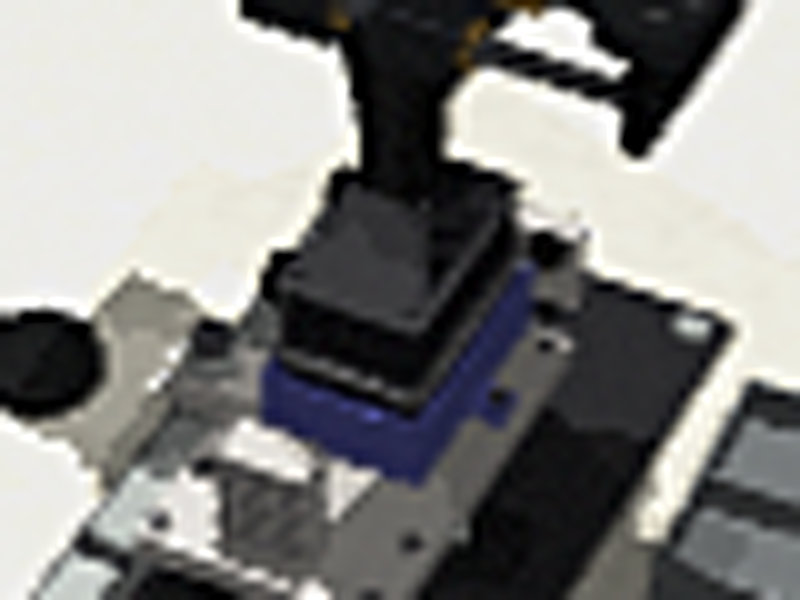

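>>> {"method": "servo_tool", "body": {
  "increments": [
    [1,[0,0,0.5],0],
    [1,[0,0,0.5],0]
  ]
}}

```text
time_s: 6.5
position: [0.5652, -0.1285, 0.0924]
tcp_rot: [[-0.003, 1.0, 0.0], [1.0, 0.003, -0.0], [-0.0, 0.0, -1.0]]
force: [-0.3, 0.4, -0.8]
opening: 0.004
```

>>> {"method": "servo_tool", "body": {
  "increments": [
    [1,[0,0,0.5],0],
    [1,[0,0,0.5],0]
  ]
}}

```text
time_s: 6.75
position: [0.5652, -0.1285, 0.0914]
tcp_rot: [[-0.003, 1.0, -0.0], [1.0, 0.003, 0.0], [0.0, -0.0, -1.0]]
force: [0.0, 0.4, 0.1]
opening: 0.002
```

```bash
python3 - <<'E'
from h import *
s=bot.read_state();print(s['force'],s['position'])
im,d=cap('wrist','w3')
X=cloud('wrist',d,s)
for v,u in((170,255),(180,240),(180,270),(195,255),(80,255)): print(v,u,np.nanmedian(X[v-4:v+5,u-6:u+7].reshape(-1,3),0).round(4))
cv2.imwrite('pics/w3c.png',cv2.resize(im[60:240,160:350],(700,600),interpolation=2))
im,d=bot.capture('side'); Y=cloud('side',d)
# finger points: narrow column about camera centre
k=(abs(Y[...,0]-.565)<.025)&(abs(Y[...,1]+.128)<.03)&(Y[...,2]>.09)&(Y[...,2]<.14)
vs,us=np.nonzero(k)
for v,u in sorted(zip(vs,us)): 
    if u%3==0: print(v,u,Y[v,u].round(3),end=' ')
E
```

```text
[0.04415009 0.38247862 0.12659183] [ 0.56515077 -0.12845732  0.09140358]
170 255 [ 0.5649 -0.0957  0.0992]
180 240 [ 0.5564 -0.1013  0.0993]
180 270 [ 0.5733 -0.1014  0.0994]
195 255 [ 0.5649 -0.1101  0.0993]
80 255 [ 0.5647 -0.0464  0.0827]
154 273 [ 0.555 -0.129  0.135] 155 267 [ 0.568 -0.117  0.135] 155 270 [ 0.56  -0.119  0.137] 155 273 [ 0.556 -0.131  0.129] 156 267 [ 0.569 -0.119  0.13 ] 156 270 [ 0.558 -0.116  0.136] 156 273 [ 0.556 -0.13   0.127] 157 267 [ 0.569 -0.119  0.126] 157 270 [ 0.558 -0.116  0.133] 157 273 [ 0.554 -0.127  0.126] 157 276 [ 0.558 -0.157  0.1  ] 158 267 [ 0.569 -0.119  0.123] 158 270 [ 0.558 -0.116  0.129] 158 273 [ 0.555 -0.13   0.12 ] 158 276 [ 0.556 -0.153  0.1  ] 158 279 [ 0.548 -0.156  0.101] 159 264 [ 0.585 -0.133  0.101] 159 267 [ 0.568 -0.117  0.121] 159 270 [ 0.559 -0.119  0.123] 159 273 [ 0.562 -0.145  0.101] 159 276 [ 0.555 -0.15   0.1  ] 159 279 [ 0.546 -0.152  0.102] 160 264 [ 0.585 -0.132  0.098] 160 267 [ 0.576 -0.134  0.099] 160 270 [ 0.558 -0.117  0.121] 160 273 [ 0.56  -0.142  0.1  ] 160 276 [ 0.552 -0.144  0.101] 160 279 [ 0.545 -0.14
[... 1045 characters left out ...]
58  -0.104  0.098] 166 264 [ 0.571 -0.105  0.102] 166 267 [ 0.564 -0.11   0.1  ] 166 270 [ 0.557 -0.114  0.1  ] 166 273 [ 0.549 -0.118  0.1  ] 166 276 [ 0.541 -0.122  0.101] 167 261 [ 0.578 -0.1    0.099] 167 264 [ 0.569 -0.102  0.101] 167 267 [ 0.563 -0.107  0.1  ] 167 270 [ 0.555 -0.111  0.099] 167 273 [ 0.548 -0.116  0.098] 167 276 [ 0.54  -0.12   0.099] 168 264 [ 0.568 -0.098  0.101] 168 267 [ 0.561 -0.104  0.099] 168 270 [ 0.553 -0.107  0.1  ] 168 273 [ 0.546 -0.113  0.098] 168 276 [ 0.541 -0.123  0.092] 169 267 [ 0.558 -0.099  0.101] 169 270 [ 0.551 -0.104  0.099] 169 273 [ 0.544 -0.108  0.099] 170 270 [ 0.549 -0.098  0.102] 170 273 [ 0.543 -0.106  0.098] 172 273 [ 0.541 -0.102  0.094]
```

View pics/w3c.png

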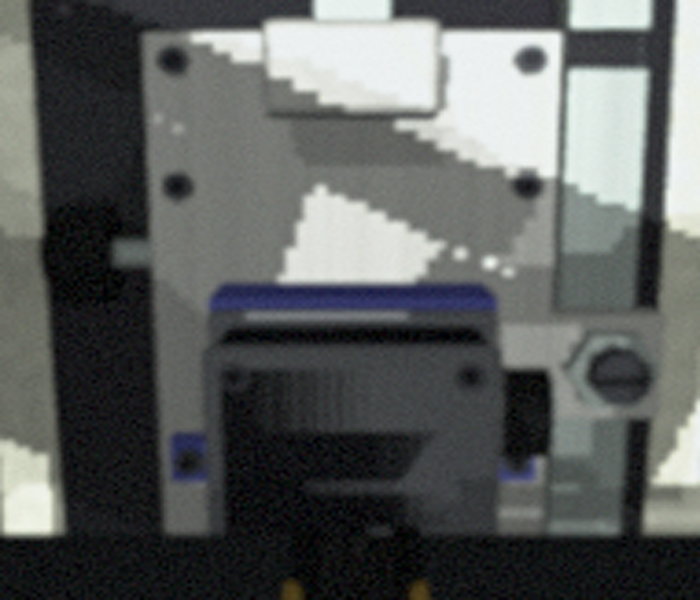

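The depth shows finger surfaces only down to z≈0.12, so there may be no contact yet although the TCP reads 0.091. I'll go on slowly and watch the force.

>>> {"method": "servo_tool", "body": {
  "increments": [
    [1,[0,0,1],0],
    [1,[0,0,1],0]
  ]
}}

```text
time_s: 7.1
position: [0.5652, -0.1285, 0.0894]
tcp_rot: [[-0.003, 1.0, 0.0], [1.0, 0.003, -0.0], [-0.0, 0.0, -1.0]]
force: [0.0, -0.3, -0.8]
opening: 0.003
```

>>> {"method": "servo_tool", "body": {
  "increments": [
    [1,[0,0,1],0],
    [1,[0,0,1],0]
  ]
}}

```text
time_s: 7.35
position: [0.5652, -0.1284, 0.0874]
tcp_rot: [[-0.003, 1.0, -0.0], [1.0, 0.003, 0.0], [0.0, -0.0, -1.0]]
force: [-2.2, -1.0, -0.8]
opening: 0.006
```

```bash
python3 - <<'E'
from h import *
s=bot.read_state();print(s['force'],s['position'])
im,d=bot.capture('side'); Y=cloud('side',d)
cv2.imwrite('pics/s4c.png',cv2.resize(im[130:190,230:310],(800,600),interpolation=2))
for u in (264,266,267,268,270,272): print(u,Y[148:166,u,2].round(3))
E
```

```text
[-2.16689827 -1.00482045 -0.75099215] [ 0.56518223 -0.12843494  0.08736308]
264 [-0.001 -0.004 -0.001 -0.005 -0.002  0.001 -0.    -0.002  0.095  0.095
  0.094  0.101  0.104  0.102  0.101  0.1    0.102  0.102]
266 [0.158 0.155 0.153 0.149 0.145 0.145 0.14  0.134 0.132 0.126 0.122 0.12
 0.115 0.101 0.101 0.1   0.102 0.103]
267 [0.16  0.156 0.154 0.149 0.144 0.142 0.139 0.134 0.13  0.125 0.123 0.12
 0.117 0.101 0.102 0.098 0.102 0.1  ]
268 [0.163 0.156 0.154 0.153 0.147 0.143 0.14  0.135 0.13  0.128 0.124 0.119
 0.115 0.1   0.1   0.101 0.101 0.1  ]
270 [0.191 0.158 0.157 0.151 0.146 0.146 0.143 0.137 0.138 0.134 0.127 0.125
 0.12  0.114 0.099 0.1   0.1   0.103]
272 [0.191 0.19  0.161 0.156 0.152 0.146 0.146 0.141 0.135 0.13  0.126 0.123
 0.116 0.099 0.103 0.103 0.1   0.102]
```

View pics/s4c.png

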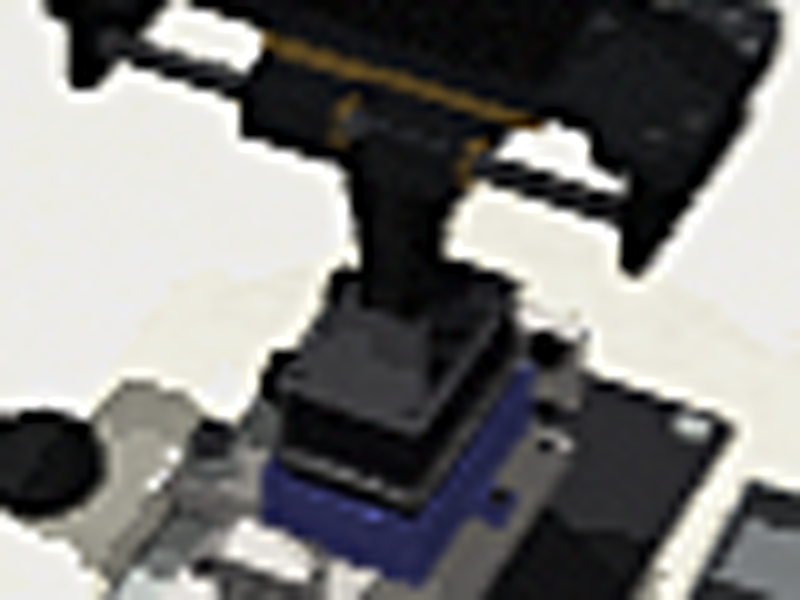

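Fingertips are really near z≈0.113 (about 25 mm above the reported TCP), so some 12 mm remain.

>>> {"method": "servo_tool", "body": {
  "increments": [
    [1,[0,0,2],0],
    [1,[0,0,2],0],
    [1,[0,0,2],0],
    [1,[0,0,0],0]
  ]
}}

```text
time_s: 7.9
position: [0.565, -0.1284, 0.0812]
tcp_rot: [[-0.003, 1.0, -0.0], [1.0, 0.003, 0.0], [0.0, -0.0, -1.0]]
force: [0.1, 0.6, -0.1]
opening: 0.002
```

>>> {"method": "servo_tool", "body": {
  "increments": [
    [1,[0,0,1],0],
    [1,[0,0,1],0],
    [1,[0,0,1],0]
  ]
}}

```text
time_s: 8.28
position: [0.5652, -0.1285, 0.0784]
tcp_rot: [[-0.003, 1.0, 0.0], [1.0, 0.003, -0.0], [-0.0, 0.0, -1.0]]
force: [0.8, -0.1, 0.4]
opening: 0.002
```

>>> {"method": "servo_tool", "body": {
  "increments": [
    [1,[0,0,1],0],
    [1,[0,0,1],0]
  ]
}}

```text
time_s: 8.52
position: [0.5652, -0.1284, 0.0764]
tcp_rot: [[-0.003, 1.0, -0.0], [1.0, 0.003, 0.0], [0.0, -0.0, -1.0]]
force: [0.1, 0.1, 1.0]
opening: 0.005
```

>>> {"method": "servo_tool", "body": {
  "increments": [
    [1,[0,0,1],0],
    [1,[0,0,1],0]
  ]
}}

```text
time_s: 8.78
position: [0.5652, -0.1285, 0.0747]
tcp_rot: [[-0.003, 1.0, 0.0], [1.0, 0.003, -0.0], [-0.0, 0.0, -1.0]]
force: [-1.0, 0.8, 4.7]
opening: 0.005
```

Contact at TCP≈0.075. Pressing on.

>>> {"method": "servo_tool", "body": {
  "increments": [
    [1,[0,0,1],0],
    [1,[0,0,1],0]
  ]
}}

```text
time_s: 9.02
position: [0.5652, -0.1285, 0.0732]
tcp_rot: [[-0.003, 1.0, 0.0], [1.0, 0.003, -0.0], [-0.0, 0.0, -1.0]]
force: [-1.2, 0.1, 5.7]
opening: 0.006
```

>>> {"method": "servo_tool", "body": {
  "increments": [
    [1,[0,0,1],0],
    [1,[0,0,1],0]
  ]
}}

```text
time_s: 9.28
position: [0.5652, -0.1285, 0.0712]
tcp_rot: [[-0.003, 1.0, 0.0], [1.0, 0.003, -0.0], [-0.0, 0.0, -1.0]]
force: [-0.5, -0.4, 5.7]
opening: 0.004
```

>>> {"method": "servo_tool", "body": {
  "increments": [
    [1,[0,0,1],0]
  ]
}}

```text
time_s: 9.4
position: [0.5652, -0.1285, 0.0702]
tcp_rot: [[-0.003, 1.0, 0.0], [1.0, 0.003, -0.0], [-0.0, 0.0, -1.0]]
force: [-2.2, 0.0, 6.0]
opening: 0.006
```

>>> {"method": "servo_tool", "body": {
  "increments": [
    [1,[0,0,1],0]
  ]
}}

```text
time_s: 9.52
position: [0.5652, -0.1285, 0.0692]
tcp_rot: [[-0.003, 1.0, 0.0], [1.0, 0.003, -0.0], [-0.0, 0.0, -1.0]]
force: [-1.3, -0.6, 4.1]
opening: 0.009
```

>>> {"method": "servo_tool", "body": {
  "increments": [
    [1,[0,0,0.7],0]
  ]
}}

```text
time_s: 9.65
position: [0.5652, -0.1284, 0.0685]
tcp_rot: [[-0.003, 1.0, 0.0], [1.0, 0.003, -0.0], [-0.0, 0.0, -1.0]]
force: [-1.8, 0.1, 5.2]
opening: 0.007
```

>>> {"method": "servo_tool", "body": {
  "increments": [
    [1,[0,0,0.7],0]
  ]
}}

```text
time_s: 9.78
position: [0.5653, -0.1285, 0.0683]
tcp_rot: [[-0.003, 1.0, 0.0], [1.0, 0.003, -0.0], [-0.0, 0.0, -1.0]]
force: [-2.3, -0.4, 12.0]
opening: 0.008
```

Hard stop met (the TCP stopped at 0.0683, force up to 12 N). I'll push once more, then measure.

>>> {"method": "servo_tool", "body": {
  "increments": [
    [1,[0,0,0.5],0],
    [1,[0,0,0],0],
    [1,[0,0,0],0]
  ]
}}

```text
time_s: 10.15
position: [0.5653, -0.1285, 0.0683]
tcp_rot: [[-0.003, 1.0, 0.001], [1.0, 0.003, -0.0], [-0.0, 0.001, -1.0]]
force: [-2.8, 0.6, 10.8]
opening: 0.007
```

>>> {"method": "servo_tool", "body": {
  "increments": [
    [1,[0,0,-20],0],
    [1,[0,0,-30],0],
    [0.3,[20,0,-30],0],
    [0,[30,0,-10],0],
    [0,[30,0,0],0]
  ]
}}

```text
time_s: 10.78
position: [0.5658, -0.0481, 0.1578]
tcp_rot: [[-0.003, 1.0, 0.003], [1.0, 0.003, -0.001], [-0.001, 0.003, -1.0]]
force: [-0.3, -0.2, -0.3]
opening: 0.254
```

```bash
python3 - <<'E'
from h import *
im,d=cap('top','t5'); Y=cloud('top',d)
s=bot.read_state(); print(s['position'])
im,d=cap('wrist','w5');X=cloud('wrist',d,s)
cv2.imwrite('pics/w5.png',im)
im,d=cap('side','s5');Z=cloud('side',d)
for A in(X,Y,Z):
  z=A[...,2]
  for y0,lo,hi,n in((-.128,.085,.112,'cam'),(-.046,.07,.09,'grip')):
    k=(abs(A[...,0]-.565)<.02)&(abs(A[...,1]-y0)<(.03 if n=='cam' else .012))&(z>lo)&(z<hi)
    print(n,k.sum(),np.median(A[k],0) if k.any() else '')
E
```

```text
[ 0.56436451 -0.04393723  0.15714607]
cam 1326 [ 0.565156   -0.1345277   0.09290134]
grip 737 [ 0.56478361 -0.04387874  0.08241024]
cam 34 [ 0.55629567 -0.15409893  0.0936683 ]
grip 0 
cam 184 [ 0.56452286 -0.12712291  0.093775  ]
grip 74 [ 0.56117956 -0.04079829  0.08148742]
```

View pics/w5.png

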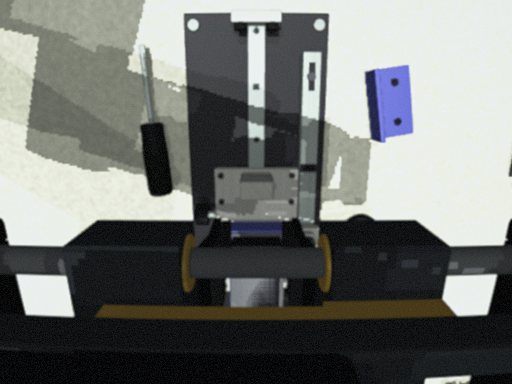

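The camera top fell from 0.0994 to 0.0931 (the same depth reads the grip top 1 mm low), so it is home. Next I settle over the grip and descend.

>>> {"method": "servo_tool", "body": {
  "increments": [
    [0.3,[0,0,0],0],
    [0.3,[0,0,0],0]
  ]
}}

```text
time_s: 11.18
position: [0.565, -0.0495, 0.1563]
tcp_rot: [[-0.002, 1.0, -0.0], [1.0, 0.002, -0.0], [-0.0, -0.0, -1.0]]
force: [-0.5, 0.3, 0.6]
opening: 0.623
```

```bash
python3 - <<'E'
from h import *
s=bot.read_state(); print(s['position'],s['force'],s['opening'])
im,d=cap('wrist','w6');X=cloud('wrist',d,s)
cv2.imwrite('pics/w6c.png',cv2.resize(im[60:260,170:350],(540,600),interpolation=2))
k=((abs(X[...,0]-.565)<.02)&(abs(X[...,1]+.046)<.02)&(X[...,2]>.075)&(X[...,2]<.09)); k[:170]&=True
print(cv2.minAreaRect((X[k][:,:2]*1000).astype(np.float32)))
k=((abs(X[...,0]-.565)<.06)&(abs(X[...,1]+.046)<.03)&(X[...,2]>.034)&(X[...,2]<.044))
P=X[k]; print('plate',P.min(0),P.max(0))
E
```

```text
[ 0.56502    -0.04945103  0.1563231 ] [-0.51920694  0.34162366  0.58332935] 0.6230661957248114
((564.999267578125, -45.51094436645508), (16.632957458496094, 27.822111129760742), 89.86817932128906)
plate [ 0.50515961 -0.07597844  0.03449648] [ 0.60520568 -0.03521188  0.04348766]
```

View pics/w6c.png

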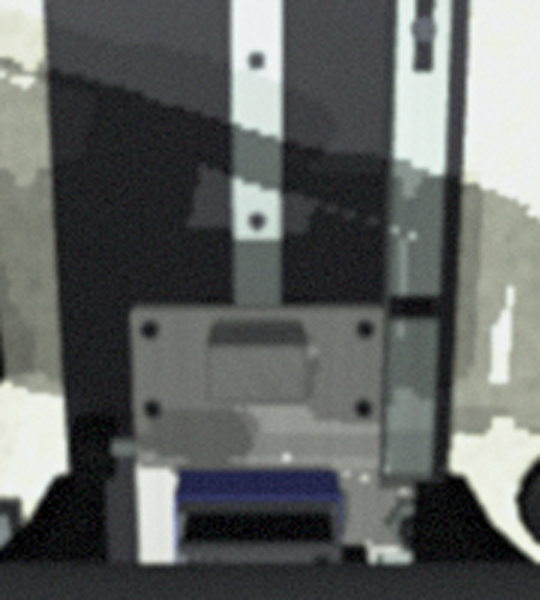

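The gripper straddles the grip (crop 258,365), and the notch shows at crop (413,306), i.e. pixel (308,162). Measuring the notch, then descending.

```bash
python3 - <<'E'
from h import *
s=bot.read_state(); im=cv2.imread('pics/w6.png'); d=np.load('pics/w6.npy'); X=cloud('wrist',d,s)
for c in (304,308,312):
  print([(v,int(im[v,c].mean())) for v in range(150,175)])
# z-fixed y of rows at z=.024
c=bot.camera_info('wrist');K=np.array(c['K']);M=np.array(c['mount'])
for v in range(155,170,2):
    p=cv2.undistortPoints(np.array([[[308.,v]]]),K,np.array(c['distortion'])).ravel()
    r=s['tcp_rot']@M[:3,:3]@np.array([p[0],p[1],1]); o=s['tcp_rot']@M[:3,3]+s['position']
    print(v,(o+r*(.024-o[2])/r[2]).round(4), (o+r*(.023-o[2])/r[2])[1].round(4))
E
```

```text
[(150, 134), (151, 136), (152, 134), (153, 138), (154, 135), (155, 136), (156, 130), (157, 118), (158, 86), (159, 43), (160, 22), (161, 18), (162, 23), (163, 15), (164, 30), (165, 49), (166, 80), (167, 102), (168, 118), (169, 125), (170, 126), (171, 120), (172, 109), (173, 105), (174, 95)]
[(150, 103), (151, 101), (152, 97), (153, 101), (154, 103), (155, 101), (156, 103), (157, 90), (158, 61), (159, 37), (160, 18), (161, 13), (162, 25), (163, 19), (164, 24), (165, 42), (166, 68), (167, 84), (168, 96), (169, 94), (170, 97), (171, 94), (172, 90), (173, 95), (174, 95)]
[(150, 103), (151, 96), (152, 103), (153, 101), (154, 102), (155, 105), (156, 101), (157, 95), (158, 60), (159, 38), (160, 12), (161, 5), (162, 17), (163, 14), (164, 23), (165, 40), (166, 68), (167, 86), (168, 94), (169, 95), (170, 97), (171, 96), (172, 93), (173, 95), (174, 92)]
155 [ 0.6165 -0.0307  0.024 ] -0.0308
157 [ 0.6166 -0.0327  0.024 ] -0.0328
159 [ 0.6166 -0.0347  0.024 ] -0.0348
161 [ 0.6167 -0.0367  0.024 ] -0.0369
163 [ 0.6168 -0.0387  0.024 ] -0.0389
165 [ 0.6169 -0.0407  0.024 ] -0.0409
167 [ 0.617  -0.0427  0.024 ] -0.0429
169 [ 0.6171 -0.0447  0.024 ] -0.045
```

>>> {"method": "servo_tool", "body": {
  "increments": [
    [0.3,[4,0,0],0],
    [0.3,[0,0,30],0],
    [0.3,[0,0,30],0],
    [0.3,[0,0,20],0],
    [0.3,[0,0,0],0]
  ]
}}

```text
time_s: 11.85
position: [0.5635, -0.0442, 0.075]
tcp_rot: [[-0.003, 1.0, -0.004], [1.0, 0.003, 0.001], [0.001, -0.004, -1.0]]
force: [0.0, -0.4, 0.2]
opening: 0.702
```

>>> {"method": "servo_tool", "body": {
  "increments": [
    [0.3,[0,0,15],0],
    [0.3,[0,0,10],0],
    [0.3,[0,0,5],0],
    [0.3,[0,0,0],0]
  ]
}}

```text
time_s: 12.35
position: [0.5647, -0.0444, 0.0462]
tcp_rot: [[-0.003, 1.0, -0.001], [1.0, 0.003, 0.0], [0.0, -0.001, -1.0]]
force: [0.0, -0.5, 0.5]
opening: 0.701
```

```bash
python3 - <<'E'
from h import *
s=bot.read_state(); print(s['position'],s['force'],s['opening'])
im,d=cap('wrist','w7'); im2,_=cap('side','s7')
cv2.imwrite('pics/c7.png',np.hstack([cv2.resize(im[60:260,170:350],(400,444),interpolation=2),cv2.resize(im2[130:220,210:290],(394,444),interpolation=2)]))
E
```

```text
[ 0.56470302 -0.04438518  0.04624391] [ 0.00839505 -0.52804656  0.50476076] 0.7005996238965534
```

View pics/c7.png

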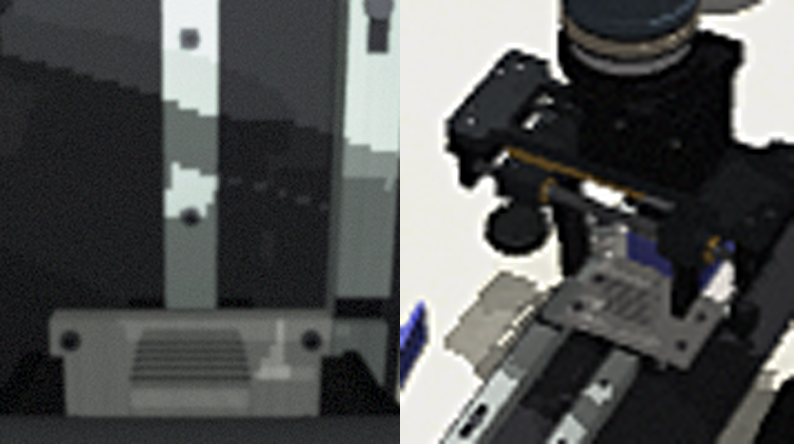

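Fingers straddle the grip. Lowering further with force checks.

>>> {"method": "servo_tool", "body": {
  "increments": [
    [0.3,[0,0,4],0],
    [0.3,[0,0,4],0],
    [0.3,[0,0,0],0]
  ]
}}

```text
time_s: 12.82
position: [0.5646, -0.0444, 0.0382]
tcp_rot: [[-0.003, 1.0, -0.001], [1.0, 0.003, 0.0], [0.0, -0.001, -1.0]]
force: [-0.5, 0.0, -0.2]
opening: 0.697
```

>>> {"method": "servo_tool", "body": {
  "increments": [
    [0.3,[-1,0,4],0],
    [0.3,[0,0,4],0],
    [0.3,[0,0,0],0]
  ]
}}

```text
time_s: 13.2
position: [0.5646, -0.0454, 0.0301]
tcp_rot: [[-0.003, 1.0, -0.001], [1.0, 0.003, 0.0], [0.0, -0.001, -1.0]]
force: [-0.2, 0.1, -0.6]
opening: 0.704
```

```bash
python3 - <<'E'
from h import *
s=bot.read_state(); print(s['position'],s['force'],s['opening'])
im2,d=cap('side','s8');Y=cloud('side',d)
cv2.imwrite('pics/c8.png',cv2.resize(im2[150:210,220:290],(700,600),interpolation=2))
for x0 in (.565-.035,.565+.035):
  k=(abs(Y[...,0]-x0)<.012)&(abs(Y[...,1]+.036)<.006)&(Y[...,2]>.043)&(Y[...,2]<.1)
  print(x0,k.sum(),np.sort(Y[k][:,2])[:10].round(3))
E
```

```text
[ 0.56456639 -0.04539578  0.03009796] [-0.18429768  0.14460004 -0.60530962] 0.7036289758608303
0.5299999999999999 42 [0.057 0.059 0.06  0.062 0.062 0.063 0.063 0.064 0.066 0.067]
0.6 49 [0.044 0.044 0.044 0.057 0.058 0.058 0.06  0.061 0.062 0.064]
```

View pics/c8.png

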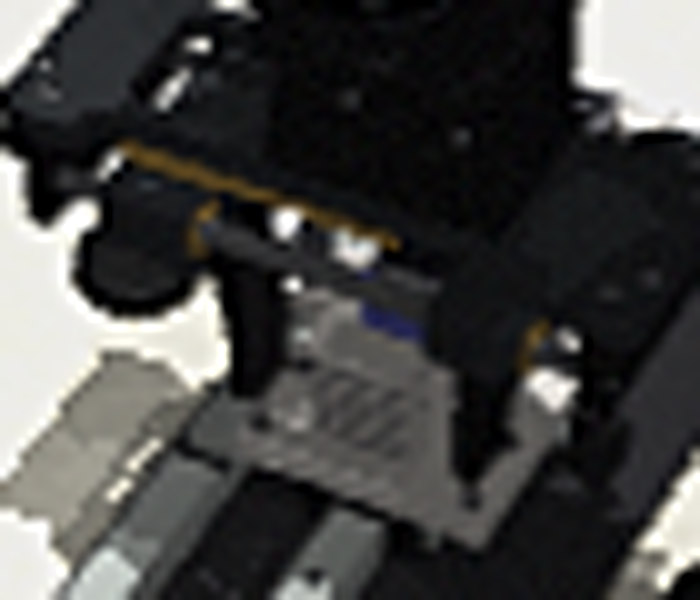

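Fingertips lie at z≈0.056, which fits the 25 mm offset. Going down 7 mm more, then closing.

>>> {"method": "servo_tool", "body": {
  "increments": [
    [0.3,[0,0,4],0],
    [0.3,[0,0,3],0],
    [0.3,[0,0,0],0],
    [0.7,[0,0,0],0],
    [1,[0,0,0],0]
  ]
}}

```text
time_s: 13.88
position: [0.565, -0.0455, 0.0236]
tcp_rot: [[-0.003, 1.0, 0.0], [1.0, 0.003, -0.0], [-0.0, 0.0, -1.0]]
force: [-0.8, 0.5, 0.3]
opening: 0.554
```

>>> {"method": "servo_tool", "body": {
  "increments": [
    [1,[0,0,0],0],
    [1,[0,0,0],0],
    [1,[0,0,0],0],
    [1,[0,0,0],0]
  ]
}}

```text
time_s: 14.38
position: [0.5643, -0.0454, 0.0236]
tcp_rot: [[-0.004, 1.0, -0.001], [1.0, 0.004, 0.0], [0.0, -0.001, -1.0]]
force: [-1.1, -0.8, 2.2]
opening: 0.325
```

Gripped (opening 28.3 mm, equal to the grip's width). Now I slide along +y (tool x).

>>> {"method": "servo_tool", "body": {
  "increments": [
    [1,[3,0,0],0],
    [1,[6,0,0],0],
    [1,[6,0,0],0],
    [1,[6,0,0],0],
    [1,[6,0,0],0]
  ]
}}

```text
time_s: 15.0
position: [0.5642, -0.0179, 0.0236]
tcp_rot: [[-0.004, 1.0, -0.001], [1.0, 0.004, 0.0], [0.0, -0.001, -1.0]]
force: [-4.3, -3.6, 3.2]
opening: 0.317
```

>>> {"method": "servo_tool", "body": {
  "increments": [
    [1,[6,0,0],0],
    [1,[6,0,0],0],
    [1,[6,0,0],0],
    [1,[6,0,0],0],
    [1,[6,0,0],0]
  ]
}}

```text
time_s: 15.62
position: [0.564, 0.0122, 0.0236]
tcp_rot: [[-0.004, 1.0, -0.001], [1.0, 0.004, 0.0], [0.0, -0.001, -1.0]]
force: [-4.9, -3.3, 2.8]
opening: 0.321
```

>>> {"method": "servo_tool", "body": {
  "increments": [
    [1,[4,0,0],0],
    [1,[0,0,0],0],
    [1,[0,0,0],0]
  ]
}}

```text
time_s: 16.0
position: [0.564, 0.0166, 0.0236]
tcp_rot: [[-0.003, 1.0, -0.001], [1.0, 0.003, 0.001], [0.001, -0.001, -1.0]]
force: [-4.6, 2.2, 5.0]
opening: 0.316
```

```bash
cat > n.py <<'E'
from h import *
import sys
f=sys.argv[1]
s=bot.read_state(); print(s['time_s'],s['position'],s['force'],s['opening'])
im,d=cap('wrist','w'+f); im2,d2=cap('side','s'+f); im3,d3=cap('top','t'+f)
cv2.imwrite('pics/c%s.png'%f,np.hstack([cv2.resize(im[60:260,170:350],(400,444),interpolation=2),cv2.resize(im2[130:220,210:290],(394,444),interpolation=2)]))
E
python3 n.py 9
```

```text
16.0 [0.56397715 0.01661379 0.02355993] [-4.56115324  2.24081726  4.97762213] 0.3155079503104965
```

View pics/c9.png

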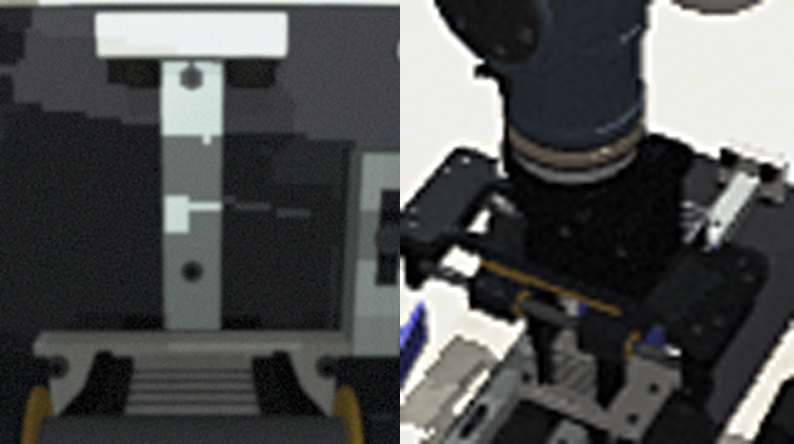

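The carriage moves with the grip. Now 1 mm steps towards TCP y≈0.024, watching the y force for the ball's pull.

>>> {"method": "servo_tool", "body": {
  "increments": [
    [1,[2,0,0],0],
    [1,[1,0,0],0],
    [1,[0,0,0],0]
  ]
}}

```text
time_s: 16.52
position: [0.564, 0.0184, 0.0235]
tcp_rot: [[-0.003, 1.0, -0.001], [1.0, 0.003, 0.0], [0.0, -0.001, -1.0]]
force: [-4.8, -0.8, 4.0]
opening: 0.32
```

>>> {"method": "servo_tool", "body": {
  "increments": [
    [1,[1,0,0],0],
    [1,[0,0,0],0]
  ]
}}

```text
time_s: 16.77
position: [0.564, 0.0197, 0.0235]
tcp_rot: [[-0.003, 1.0, -0.001], [1.0, 0.003, 0.0], [0.0, -0.001, -1.0]]
force: [-5.1, 0.2, 4.6]
opening: 0.319
```

>>> {"method": "servo_tool", "body": {
  "increments": [
    [1,[1,0,0],0],
    [1,[0,0,0],0]
  ]
}}

```text
time_s: 17.02
position: [0.5639, 0.0209, 0.0235]
tcp_rot: [[-0.003, 1.0, -0.001], [1.0, 0.003, 0.001], [0.001, -0.001, -1.0]]
force: [-3.8, 0.9, 4.8]
opening: 0.317
```

>>> {"method": "servo_tool", "body": {
  "increments": [
    [1,[1,0,0],0],
    [1,[0,0,0],0]
  ]
}}

```text
time_s: 17.27
position: [0.5639, 0.0223, 0.0235]
tcp_rot: [[-0.003, 1.0, -0.001], [1.0, 0.003, 0.001], [0.001, -0.001, -1.0]]
force: [-4.6, 2.1, 5.2]
opening: 0.322
```

>>> {"method": "servo_tool", "body": {
  "increments": [
    [1,[1,0,0],0],
    [1,[0,0,0],0]
  ]
}}

```text
time_s: 17.52
position: [0.564, 0.0236, 0.0235]
tcp_rot: [[-0.003, 1.0, -0.001], [1.0, 0.003, 0.002], [0.002, -0.001, -1.0]]
force: [-4.5, 3.4, 5.1]
opening: 0.316
```

>>> {"method": "servo_tool", "body": {
  "increments": [
    [1,[0.5,0,0],0],
    [1,[0,0,0],0]
  ]
}}

```text
time_s: 17.77
position: [0.5639, 0.0238, 0.0235]
tcp_rot: [[-0.003, 1.0, -0.001], [1.0, 0.003, 0.001], [0.001, -0.001, -1.0]]
force: [-4.8, 2.5, 6.0]
opening: 0.324
```

>>> {"method": "servo_tool", "body": {
  "increments": [
    [1,[0.5,0,0],0],
    [1,[0,0,0],0]
  ]
}}

```text
time_s: 18.02
position: [0.5639, 0.024, 0.0235]
tcp_rot: [[-0.003, 1.0, -0.001], [1.0, 0.003, 0.001], [0.001, -0.001, -1.0]]
force: [-4.6, 1.8, 4.9]
opening: 0.32
```

>>> {"method": "servo_tool", "body": {
  "increments": [
    [1,[0.5,0,0],0],
    [1,[0,0,0],0]
  ]
}}

```text
time_s: 18.27
position: [0.5639, 0.0241, 0.0235]
tcp_rot: [[-0.003, 1.0, -0.002], [1.0, 0.003, 0.0], [0.0, -0.002, -1.0]]
force: [-4.8, 0.5, 5.2]
opening: 0.318
```

```bash
python3 n.py 10; python3 - <<'E'
from h import *
im=cv2.imread('pics/s10.png');cv2.imwrite('pics/c10b.png',cv2.resize(im[150:220,210:300],(800,600),interpolation=2))
im=cv2.imread('pics/t10.png');cv2.imwrite('pics/c10t.png',cv2.resize(im[150:230,215:325],(800,582),interpolation=2))
E
```

```text
18.275 [0.56390799 0.02414424 0.02352471] [-4.81635977  0.53699889  5.23114156] 0.31799613148893724
```

View pics/c10t.png

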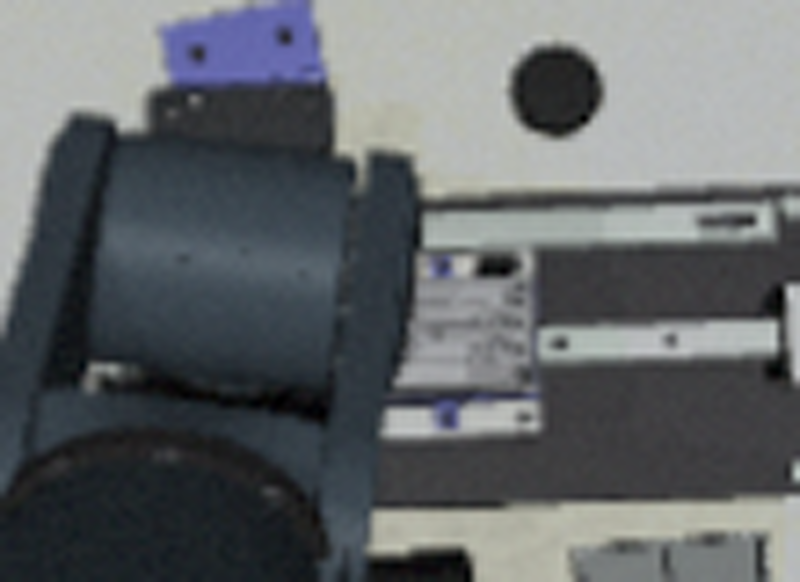

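View pics/c10b.png

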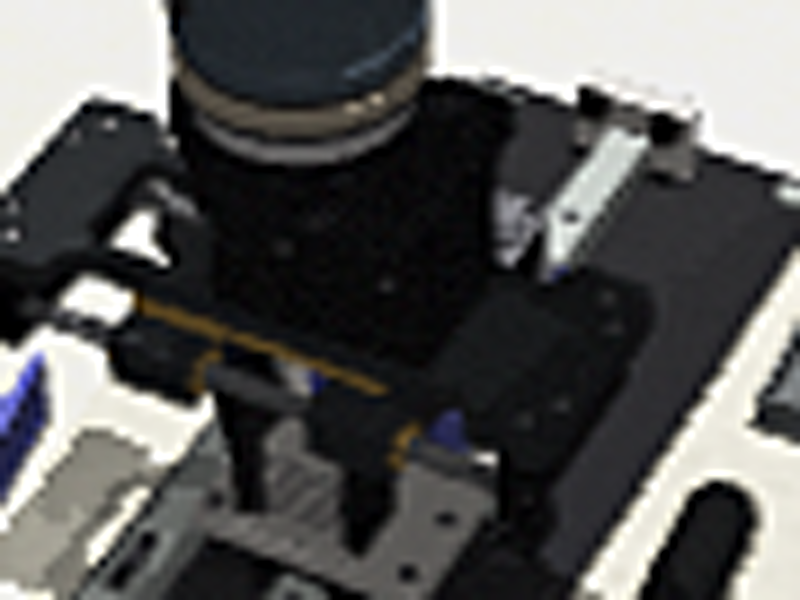

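The force passed from a +3.4 N pull to about 0, and the position is locking: 1.5 mm commanded moved it only 0.5 mm. Its 69.5 mm of travel matches the measured 69.6. I'll let it settle and check for slip of the grip between the fingers.

>>> {"method": "servo_tool", "body": {
  "increments": [
    [1,[0.2,0,0],0],
    [1,[0,0,0],0],
    [1,[0,0,0],0],
    [1,[0,0,0],0],
    [1,[0,0,0],0]
  ]
}}

```text
time_s: 19.05
position: [0.5639, 0.0241, 0.0235]
tcp_rot: [[-0.003, 1.0, -0.002], [1.0, 0.003, 0.0], [0.0, -0.002, -1.0]]
force: [-4.9, -0.1, 5.1]
opening: 0.321
```

```bash
python3 n.py 11; python3 - <<'E'
from h import *
s=bot.read_state();print(s['qvel'].round(3))
for f in('9','11'):
    d=np.load('pics/w%s.npy'%f); y=s['position'].copy()
    if f=='9': y[1]=0.0166
    X=cloud('wrist',d,dict(tcp_rot=s['tcp_rot'],position=y))
    k=(abs(X[...,0]-.565)<.009)&(X[...,2]>.077)&(X[...,2]<.088); 
    P=X[k]; P=P[abs(P[:,1]-y[1])<.02]; 
    q=(abs(X[...,0]-.565)<.03)&(X[...,2]>.035)&(X[...,2]<.044)
    print(f,'grip +y face rel tcp',len(P) and np.percentile(P[:,1]-y[1],[2,50,98]).round(4),'plate edge', np.percentile((X[q][:,1]-y[1]),98).round(4))
Y=cloud('side',np.load('pics/s11.npy'))
T=cloud('top',np.load('pics/t11.npy'))
k=(abs(T[...,0]-.56)<.015)&(T[...,1]<-.07)&(T[...,1]>-.092)&(T[...,2]>.08)&(T[...,2]<.11); print('camera z',k.sum(),np.median(T[k],0))
E
```

```text
19.05 [0.56392729 0.02413635 0.02353229] [-4.89997188 -0.12073901  5.12433082] 0.3211976929057358
[-0.073  0.067 -0.074 -0.021  0.032  0.001]
9 grip +y face rel tcp [-0.0083 -0.006   0.0081] plate edge 0.0873
11 grip +y face rel tcp [-0.0082 -0.006  -0.0019] plate edge 0.0802
camera z 70 [ 0.55981604 -0.0815959   0.09338265]
```

View pics/c11.png

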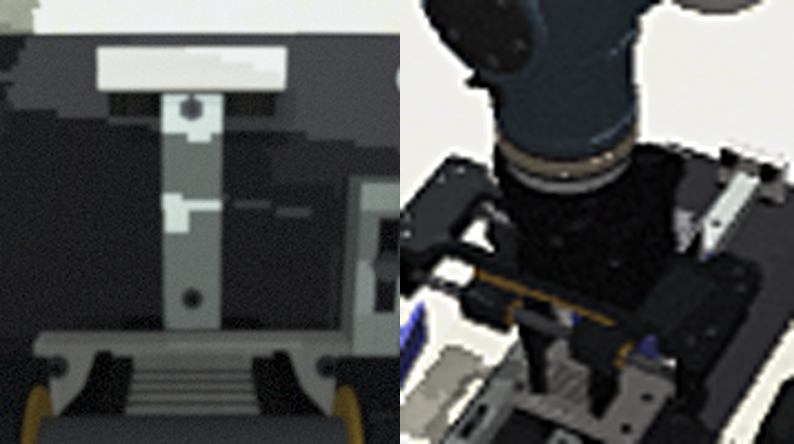

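The last view shows no slip: the plate edge and grip sit at the same pixels relative to the gripper as before. The y force is about 0, the arm is still, and the camera top reads 0.0934. Handing in.

```bash
python3 -c "
from rig import bot
print(bot.hand_in())"
```

```text
the job is handed in; nothing more can be done
None
```

I pressed the camera module home, slid the carriage by its finger grip until the ball sat in the notch, and handed in with the fingers still closed on the grip. The hand-in reports no verdict.

- **Camera module:** I pressed it with closed fingertips until it met a hard stop (about 12 N). Its top came down about 6.3 mm, from 99.3 to 93.1 mm in the wrist depth. At the end the top camera read 93.4 mm, against 94 mm when home.
- **Carriage in the notch:** The carriage moved 69.5 mm, against about 69.6 mm measured to the notch beforehand. I felt the ball pull forward (up to 3.4 N), then settle to about 0 N. The last 1.5 mm of commanded motion moved it only 0.5 mm, and a further 0.2 mm did not move it. The arm was at rest and the grip had not slipped in the fingers. The ball itself was hidden in the final pictures, so this rests on force and travel.
- **Grip:** The fingers are open about 28 mm, the width of the grip.
- **Disagreement:** The real fingertips sat about 25 mm behind the reported TCP. I saw this in the side-camera depth and at the contact with the module, and set the pressing and grasp depths to allow for it.
- **Left unresolved:** A steady side load of about 5 N and an upward load of about 5 N remained on the wrist while gripping.
- **Bystanders:** I touched none of them on purpose. Those still in view looked unmoved; I did not measure their positions again.

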